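Clamp a dental handpiece in the servicing clamp

ROBOT

A 6-joint arm with a two-finger parallel gripper is mounted at the origin on a cart in front of the work surface, level with it; the furniture and walls round the work are solid. World frame = base frame: x ahead of the robot, y to its left, z up, the work surface at z = 0. Lengths are in mm, angles in degrees, forces in N, time in s.
With the tool pointing down it reaches from about 350 to 850 mm from the base axis. Payload 8.1 kg.
Tool frame: the origin (TCP) lies at the very end of the fingers, on their centre line; the grasp point (between the pads) lies 19 mm behind it; z points along the fingers, y is the line along which they close (so a half turn about z gives the same grasp; the last joint's range is limited). The gripper opens to 85 mm and grips with 20 to 120 N. Pads are 22 mm wide; open, the fingers measure 114 mm over their backs; the gripper's body (76 mm by 85 mm) begins 54 mm behind the grasp point. The pads swing forward as they close: fully open they stand 13 mm farther back than shut.
Start: joints at [68.503, 7.471, 85.268, -0, 87.261, -4.893], TCP at [171.434, 574.992, 201.992] pointing down, gripper open.
Joint ranges: [-169.43, 169.43], [-51.17, 129.36], [1.28, 143.12], [-76.62, 256.62], [0, 156.53], [-152.29, 152.29]. Speed limits (degrees/s): [136.94, 136.94, 159.86, 180, 180, 180].

INTERFACE

Orientations are given as [roll, pitch, yaw] about the fixed x, y, z axes, in that order (R = Rz(yaw) Ry(pitch) Rx(roll)).
In Python, from bench import * gives the robot as it stands.
- The arm moves only by the tool play_rows, never from a script. Its argument "increments" is a list of rows, each a list of 3 entries, a list of its own where there are three numbers: the gripper's target within -1 to 1 (fully open at 1, half-way at 0, shut at -1), then the shift along the tool's x, y, z in mm, then the turn about the tool's z in rad. A call has 1 to 12 rows; each row shifts and turns the commanded pose from where the row before left it, along the tool's axes as they then stand; what a row does not reach is not made up. A row lasts 1/12 s, in which the tool goes at most 41.7 mm and 7.16 degrees, less where a joint would pass 70% of its speed; a pose out of reach is approached as far as the arm can. A call is refused whole if a number of a shift passes 41.7 or a number of a turn 0.125, either way. A call with a gripper value outside its range is refused whole. The fingers move at their own pace and stop on an object; "force" is the grip in N (left out, the last holds). Time passes only in rows, so rows that do not move let the fingers close. It gives the time, the measured TCP pose, the force, the opening and the grip force at its end, in the units of the state.
- sense(): the state, without advancing time (a new reading comes with each control period).
- snapshot(name): name is "scene" or "top"; returns a dict with "color" (384x512x3 uint8, red, green, blue), "intrinsics" (3x3 intrinsics, pixels), "k1" (the pictures are not rectified: a ray, as slopes to the right and down, at radius r is drawn at 1 + k1 r^2 times it, then the intrinsics apply), "world_from_camera" (4x4, takes a point from camera to world coordinates). Camera axes: x right, y down, z forward; pixel columns grow to the right and rows downward; lengths in mm; the calibration is good to about 2 mm. A picture is of the moment at which its call begins. There is no depth.
- hand_in(): hands the job in; it is judged then, once.
Trained networks look in a picture, given as the dict that the camera call returned (one of the last four; its "shot" number tells which), for a name from the list of things; names that differ only in an ending like _2 or _b are one class to them, and where a whole thing is asked for, a point or a joint stands for the part that bears it (a point fixed in the world has none). Each returns a list of dicts, best first, with "p" (0 to 1); they miss things now and then, are a little off and sometimes report something else, mostly with a low value. They report only what shows in the picture. A call takes as long as a camera call.
- find_in(query, picture): "xyz" ([x, y, z] in mm, in the coordinates of the camera as it stood for that picture, good to about 4 mm: the middle of the surface that is visible of it).
- regions_of(query, picture): "mask" (384x512 bool, what is visible of it).
- pinpoint(query, picture): "xyz" ([x, y, z] in mm, in the coordinates of the camera as it stood for that picture, good to about 4 mm: a listed point, or the origin of a listed thing).
The state is a dict: "time": time; "joint_pos": joint angles; "qd": joint speeds; "joint_efforts": joint torques, N m; "tool_pos": TCP position; "tcp_rot": TCP orientation; "ft_force": force on the tool from outside, world axes, zero at the start; "wrist_torque": the same for the moment, N m; "finger_gap": finger opening in mm; "grip_force": force on a finger pad.
Only numpy, scipy, OpenCV 4.12 (cv2) and the standard library are available. Lean on these libraries where they do the work, as an engineer would, in place of code of your own. Each camera call takes 0.05 s, during which the arm holds its last target. There are 200 camera calls.

TASK

Get the dental handpiece ready for service: lay it flat in the open jaws of the small servicing clamp, thick part between the jaws and head sticking out past the clamp's left side (as you look from the jaws toward the oil guard), and let go of it. Then turn the butterfly knob clockwise until you feel the sprung jaw bite, and only about 25 degrees more, so that it is held snugly without denting its thin sleeve. Do not push against the thin oil guard right behind the knob, and leave the dropper bottle, screwdriver and bur block where they are.

Things in the scene. Friction and masses are not known exactly. Their poses are not given: they have to be found in the camera images.
- handpiece: Grey metal dental handpiece, 121 mm long, 48 g, lying on the worktop. Origin on its underside at mid-length; x along it to the head, z up. Round body, axis 7.5 mm above the origin; radius 7.5 mm at x = -28 (thickest), 6.7 at -8, 5.8 at +16 and at the tail x = -58, 3.5 at +38; centre of mass near x = -12. Gripping it at x = +8 mm (12 mm wide) leaves the thick part free for the jaws.
- handpiece_grip (a point): Centre of the handpiece's thickest part (15 mm diameter), which the jaws should take.
- handpiece_head (a point): Centre of the handpiece's head, 83 mm from handpiece_grip along the handpiece.
- clamp: Grey servicing clamp fixed on the worktop. Origin on the worktop below the middle of the jaws; x from the fixed jaw toward moving jaw, knob and guard; y along the jaws, to the left seen so: the side where the head must stick out; z up. Base x -39 to 89, y -39 to 39 mm, flat top z = 15, on which the handpiece lies along y. A knob housing x 33 to 67, y -18 to 18, top z = 31 mm.
- clamp_seat (a point): Point on the clamp's base top in the middle of the jaws (clamp x = 0, y = 0, z = 15 mm). The thickest part of the handpiece belongs above it.
- fixed_jaw (a point): Top of the fixed jaw's inner steel edge (clamp x = -19, y = 0, z = 29 mm); steel 34 mm wide along y. In front of it stands an exchangeable black rubber facing, 30 mm wide, whose face is anywhere from clamp x = -17 to x = -9 mm: it differs every time and is not reported.
- moving_jaw: Moving jaw, 30 mm wide (y -15 to 15), top z = 28.5 mm. Its origin is the clamp's at knob 0 and moves to the clamp's -x by 5 mm per rad of knob. In front a rubber pad on springs (20 N/mm, 4 mm travel), its free face at x = 10.5 mm of this frame; with all the give the grip grows by some 50 to 60 N per rad after the bite. Proper grip on the handpiece 15 to 36 N; over 45 N dents it.
- knob (a joint): Butterfly knob's angle in rad: 0 = jaws open, wings along the clamp's y; grows clockwise seen from above, to 3.3. It turns stiffly (a steady 0.22 N m of friction, which also holds it where it is left); each newton of grip adds 0.005 N m. From the start to the bite it takes 0.7 to 2.6 rad.
- knob_wings (a point): On the knob's vertical axis (clamp x = 50, y = 0), at mid-height of the wings (z = 45 mm); its y axis runs along the wings and turns with them. Black wings: 8 mm thick, 54 mm tip to tip, top z = 57 mm at the tips, 50 mm in the middle dip, on a round hub (radius 9 mm, top z = 37 mm).
- oil_guard: Thin upright aluminium sheet behind the knob, 104 mm wide along the clamp's y; its face at clamp x = 84 mm, 34 mm from the knob's axis, so the wing tips pass it by 7 mm: open the fingers only a little there. Top z = 69 mm with a 12 mm lip bent backward. It stands less than 8 N of push. Origin at the clamp's origin.
- oil_dropper: Brown glass dropper bottle, 33 mm diameter, 74 mm tall, standing; origin under its centre. Leave alone.
- screwdriver: Small screwdriver with orange handle, 125 mm long, lying in front of the clamp; origin under its middle. Leave alone.
- bur_block: Blue block with burs, 28 x 58 x 34 mm; origin under its centre. Leave alone.

How it is judged:
By the outcome, as a careful person would: the job done as asked, in the order asked, and still so for the second after the job is handed in, with the robot touching nothing.
It also fails if it takes over 67 s, if anything falls off the work surface, if the arm or the gripper's body presses on something with over 40 N, if the wrist force passes 120 N, or if a joint passes its speed limit or range.

## Working session

There is one attempt and no reset: what is moved stays moved. The work goes in short steps, Python scripts to look and compute and a tool call to move; the robot and the scene stay as the last step left them, time stands still between calls to the robot, and variables do not carry over. Pictures are saved under pics/ and viewed, at most 10 in all, crops included, and the job is handed in when it is done.

Besides the shell and the picture viewer there is one more tool, called after "Emit:" by a JSON object that holds its "api" and its "payload". play_rows: Moves the arm, as the interface text tells. Its arguments: {"type":"object","properties":{"increments":{"type":"array","items":{"type":"array"}},"force":{"type":"number"}},"required":["increments"]}

```bash
mkdir -p pics
cat > h.py <<'E'
from bench import *
import numpy as np, cv2
def w(pic,p):
    T=np.array(pic["world_from_camera"]); return T[:3,:3]@np.array(p)+T[:3,3]
def proj(pic,P):
    T=np.array(pic["world_from_camera"]);K=np.array(pic["intrinsics"]);c=T[:3,:3].T@(np.array(P)-T[:3,3])
    s=c[:2]/c[2];s=s*(1+pic["k1"]*(s@s));return K[:2,:2]@s+K[:2,2]
def unproj(pic,uv,z):
    T=np.array(pic["world_from_camera"]);K=np.array(pic["intrinsics"])
    d=(np.array(uv,float)-K[:2,2])/np.diag(K)[:2];s=d.copy()
    for _ in range(20): s=d/(1+pic["k1"]*(s@s))
    r=T[:3,:3]@np.array([s[0],s[1],1]);o=T[:3,3];return o+r*(z-o[2])/r[2]
E
python3 - <<'E'
from h import *
np.set_printoptions(precision=1,suppress=True)
s=sense();print(s["tool_pos"],s["tcp_rot"],s["finger_gap"])
for n in("scene","top"):
    p=snapshot(n);cv2.imwrite(f"pics/{n}0.png",p["color"][:,:,::-1])
    print(n,np.array(p["world_from_camera"])[:3,3])
    for q in("handpiece","handpiece_grip","handpiece_head","clamp","clamp_seat","fixed_jaw","moving_jaw","knob_wings","oil_guard","oil_dropper","screwdriver","bur_block"):
        for r in pinpoint(q,p)[:2]: print(q,r["p"],w(p,r["xyz"]),proj(p,w(p,r["xyz"])))
E
```

```text
[171.2 574.4 200.9] [-179.9   -0.   163.4] 85.53845608892416
scene [  38.2 -321.4  826.1]
handpiece 0.8 [493.  -37.3   2.3] [298.  244.2]
handpiece_grip 0.82 [462.2 -41.1   6.7] [290.8 253.8]
handpiece_head 0.5 [539.9 -31.9   6.8] [308.9 227.4]
clamp 0.95 [482.  106.5  -1.1] [243.  214.4]
clamp_seat 0.7 [483.   99.7  15.4] [245.4 211.2]
fixed_jaw 0.66 [463.9  99.7  32.4] [239.2 212. ]
moving_jaw 0.48 [488.7 105.5   1. ] [245.3 212.2]
moving_jaw 0.16 [531.6 100.3  45.2] [258.9 189.1]
knob_wings 0.66 [485.2 101.3   1.2] [245.7 214. ]
knob_wings 0.6 [532.9 101.1  41.1] [259.  189.7]
oil_dropper 0.73 [671.6  -2.1   3.3] [331.1 185.4]
screwdriver 0.38 [462.4 104.8  29.5] [237.1 212. ]
bur_block 0.57 [639.9 -71.    2.7] [348.9 208.7]
bur_block 0.49 [481.6 103.1   2.5] [244.  214.3]
top [342.9  65.3 909.7]
handpiece 0.69 [487.7 -38.3  -1.7] [309.4 213.9]
handpiece 0.62 [460.9 101.4  29.8] [238.8 218.6]
handpiece_grip 0.93 [462.8 -40.1   9.2] [310.1 225.6]
handpiece_head 0.9 [543.2 -31.8   5.7] [308.5 186.1]
clamp 0.73 [479.8 102.8   1.5] [239.4 211.1]
clamp_seat 0.66 [477.8 104.5  13.2] [238.4 211.2]
fixed_jaw 0.69 [464.4 104.4  27.8] [237.5 216.8]
moving_jaw 0.48 [479.5 104.2   0.4] [238.8 211.3]
knob_wings 0.62 [527.9  98.4  49.6] [243.5 183. ]
knob_wings 0.42 [462.2 105.   28.6] [237.1 217.8]
oil_dropper 0.65 [668.7  -2.7  -0.3] [298.3 127.1]
oil_dropper 0.27 [641.4 -71.5  -4.3] [330. 143.]
screwdriver 0.83 [372.9 171.1   1.4] [199.6 261.5]
bur_block 0.62 [644.  -75.9  -3. ] [332.3 141.8]
```

Run:
```python
import cv2,numpy as np
a=cv2.imread("pics/scene0.png")[130:310,160:400];b=cv2.imread("pics/top0.png")[100:280,160:400]
cv2.imwrite("pics/c0.png",np.vstack([cv2.resize(x,(800,600),interpolation=3)[:600] for x in(a,)]));cv2.imwrite("pics/c1.png",cv2.resize(b,(800,600),interpolation=3))
```

```text
(no output)
```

View pics/c0.png

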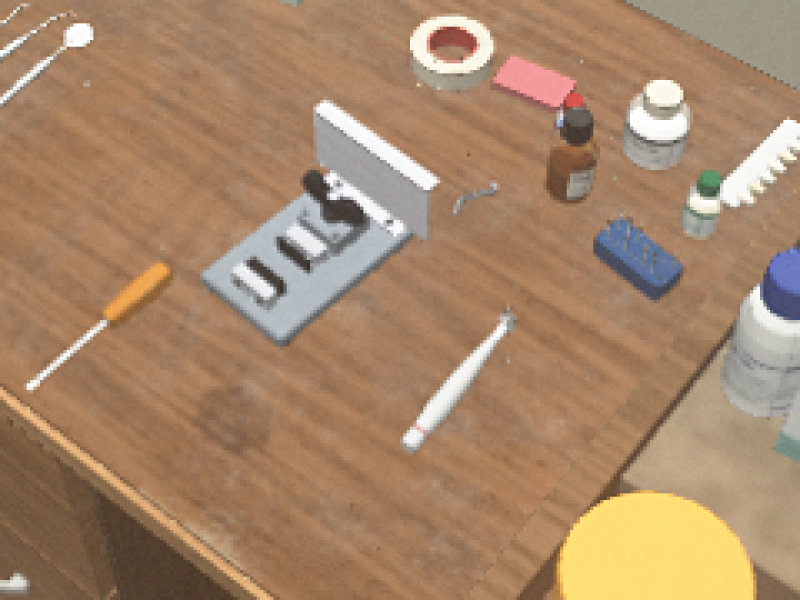

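View pics/c1.png

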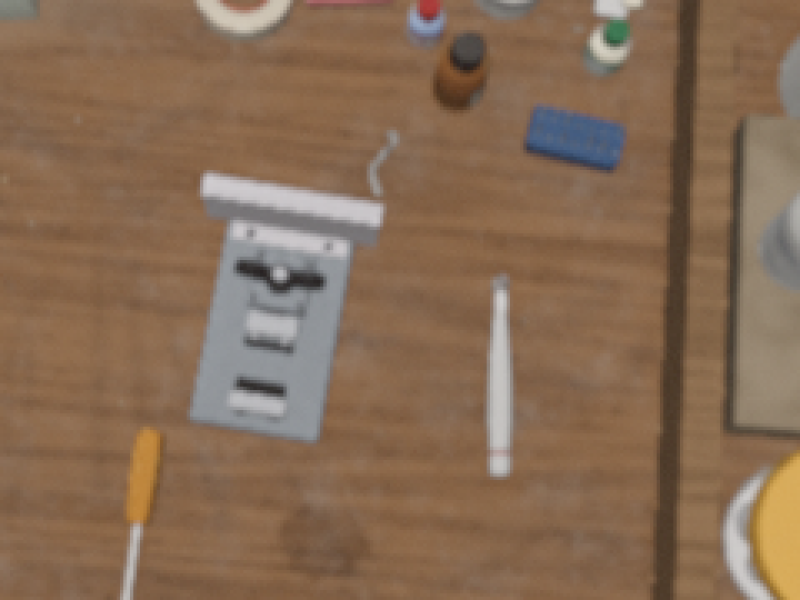

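The pictures show the clamp (top crop: base front corners near (190,419) and (318,440), knob at (280,273), guard above it), and the handpiece from its tail at (500,475) to its head at (500,280), to the clamp's right. Next I refine the yaws.

Run:
```python
from h import *
np.set_printoptions(precision=2,suppress=True)
for n in("top","scene"):
    p=snapshot(n)
    m=regions_of("handpiece",p);print(n,[(r["p"],r["mask"].sum()) for r in m])
    for r in m[:2]:
        v,u=np.nonzero(r["mask"])
        P=np.array([unproj(p,(a+0.,b+0.),7.5)[:2] for a,b in zip(u,v)]);c=P.mean(0);U,S,V=np.linalg.svd(P-c);d=V[0]*np.sign(V[0][0]);t=(P-c)@d
        print("hp c",c,"yaw",np.degrees(np.arctan2(d[1],d[0])),"ends",c+d*t.min(),c+d*t.max(),np.ptp(t))
    if n=="top":
        f=lambda u,v,z:unproj(p,(160+(u-1)/3.333,100+(v-1)/3.333),z)[:2]
        pts={"FR?":f(318,440,15),"FL":f(190,419,15),"guardL":f(203,176,69),"guardR":f(383,206,69),"fixjawL":f(229,401,29),"fixjawR":f(284,410,29),"wingL":f(240,267,57),"wingR":f(321,280,57),"hub":f(280,274,50),"rubberfixL":f(236,380,28),"rubberfixR":f(284,387,28)}
        for k,x in pts.items(): print(k,x)
        for a,b in(("FR?","FL"),("guardR","guardL"),("fixjawR","fixjawL"),("wingR","wingL")):
            d=pts[b]-pts[a];print(a,np.linalg.norm(d),"clamp yaw",np.degrees(np.arctan2(-d[0],d[1])))
    m=regions_of("clamp",p);
    for r in m[:1]:
        print(r["p"],r["mask"].sum());cv2.imwrite(f"pics/m_{n}.png",r["mask"]*255)
```

```text
top [(0.72, np.int64(317)), (0.62, np.int64(327))]
hp c [483.89 -37.79] yaw 3.583979549237059 ends [432.25 -41.03] [549.46 -33.69] 117.43389289136411
hp c [395.16 168.32] yaw -1.9837484237315541 ends [314.12 171.13] [437.17 166.86] 123.12374089803652
FR? [439.88  67.57]
FL [445.31 144.16]
guardL [579.28 147.05]
guardR [571.09  42.55]
fixjawL [456.3  121.39]
fixjawR [453.99  88.89]
wingL [530.55 121.26]
wingR [527.23  74.11]
hub [530.1   98.19]
rubberfixL [469.13 118.64]
rubberfixR [467.6   90.21]
FR? 76.77818768782497 clamp yaw -4.056743472092315
guardR 104.81994577381387 clamp yaw -4.483435122589441
fixjawR 32.58083937678021 clamp yaw -4.059944460102153
wingR 47.26861607171478 clamp yaw -4.032428557986988
0.62 3005
scene [(0.86, np.int64(209)), (0.57, np.int64(223))]
hp c [482.74 -38.68] yaw 3.0730940982113153 ends [429.92 -41.52] [551.06 -35.01] 121.3216587821804
hp c [407.01 169.  ] yaw 0.039622000392436955 ends [321.2  168.94] [439.84 169.02] 118.64055239478232
0.68 2320[ WARN:0@0.760] global loadsave.cpp:1063 imwrite_ Unsupported depth image for selected encoder is fallbacked to CV_8U.
```

Emit:
{"api": "play_rows", "payload": {"increments": [[1,[0,0,0],0.125],[1,[0,0,0],0.125],[1,[0,0,0],0.125],[1,[0,0,0],0.125],[1,[0,0,0],0.125],[1,[0,0,0],0.125],[1,[0,0,0],0.125],[1,[0,0,0],0.125],[1,[0,0,0],0.125],[1,[0,0,0],0.125],[1,[0,0,0],0.125],[1,[0,0,0],0.125]]}}

```text
time: 2.6
tool_pos: [171.4, 575.0, 202.0]
tcp_rot: [-180.0, -0.0, 77.1]
ft_force: [0.1, 0.1, 0.4]
finger_gap: 85.2
grip_force: 0.0
```

Emit:
{"api": "play_rows", "payload": {"increments": [[0,[0,0,0],0.125],[0,[0,0,0],0.125],[0,[0,0,0],0.125],[0,[0,0,0],0.125],[0,[0,0,0],0.125],[0,[0,0,0],0.125],[0,[0,0,0],0.125],[0,[0,0,0],0.125],[0,[0,0,0],0.125],[0,[0,0,0],0.125],[0,[0,0,0],0.032],[0,[0,0,0],0]]}}

```text
time: 3.6
tool_pos: [181.4, 570.9, 201.9]
tcp_rot: [-179.7, 0.5, 4.8]
ft_force: [0.3, -0.1, -0.2]
finger_gap: 42.3
grip_force: 0.0
```

Emit:
{"api": "play_rows", "payload": {"increments": [[0,[14,31,0],0],[0,[14,32,0],0],[0,[14,32,0],0],[0,[14,32,0],0],[0,[14,32,0],0],[0,[14,32,0],0],[0,[14,32,0],0],[0,[14,32,0],0],[0,[14,32,0],0],[0,[14,32,0],0],[0,[14,32,0],0],[0,[14,32,0],0]]}}

```text
time: 4.6
tool_pos: [381.2, 202.5, 198.8]
tcp_rot: [-179.7, 0.5, 4.8]
ft_force: [0.6, -0.4, -0.4]
finger_gap: 42.8
grip_force: 0.0
```

Emit:
{"api": "play_rows", "payload": {"increments": [[0,[14,32,5],0],[0,[14,32,10],0],[0,[14,32,10],0],[0,[14,32,10],0],[0,[14,32,10],0],[0,[14,32,10],0],[0,[14,32,10],0],[0,[14,24,10],0],[0,[4,5,10],0],[0,[0,0,10],0],[0,[0,0,10],0],[0,[0,0,0],0]]}}

```text
time: 5.6
tool_pos: [514.6, -36.1, 88.5]
tcp_rot: [-179.6, 0.8, 4.9]
ft_force: [0.3, -0.4, -0.4]
finger_gap: 42.4
grip_force: 0.0
```

Emit:
{"api": "play_rows", "payload": {"increments": [[0,[-8,0,10],0.01],[0,[-8,0,15],0],[0,[0,1,15],0],[0,[0,0,15],0],[0,[0,0,12],0],[0,[0,0,10],0],[0,[0,0,6],0],[0,[0,0,3],0],[0,[0,0,0],0],[0,[0,0,0],0]], "force": 25}}

```text
time: 6.43
tool_pos: [500.6, -39.3, 5.8]
tcp_rot: [-179.7, 0.5, 4.4]
ft_force: [-0.6, -0.8, 0.1]
finger_gap: 42.6
grip_force: 0.0
```

Run:
```python
from h import *
p=snapshot("top");s=sense();print(s["tool_pos"],s["tcp_rot"],s["joint_pos"])
cv2.imwrite("pics/p1.png",cv2.resize(p["color"][150:270,240:400,::-1],(800,600),interpolation=3))
for q in("handpiece_grip","handpiece_head"):
    for r in pinpoint(q,p)[:1]: print(q,r["p"],w(p,r["xyz"]))
```

```text
[500.81229015 -39.40090854   6.0853067 ] [-179.7439577     0.46824537    4.37175852] [-10.44886178   3.96924941 110.60288362   0.13990037  65.94609062
  75.12282536]
handpiece_grip 0.47 [462.1238663  -40.08867933   9.53285738]
```

View pics/p1.png

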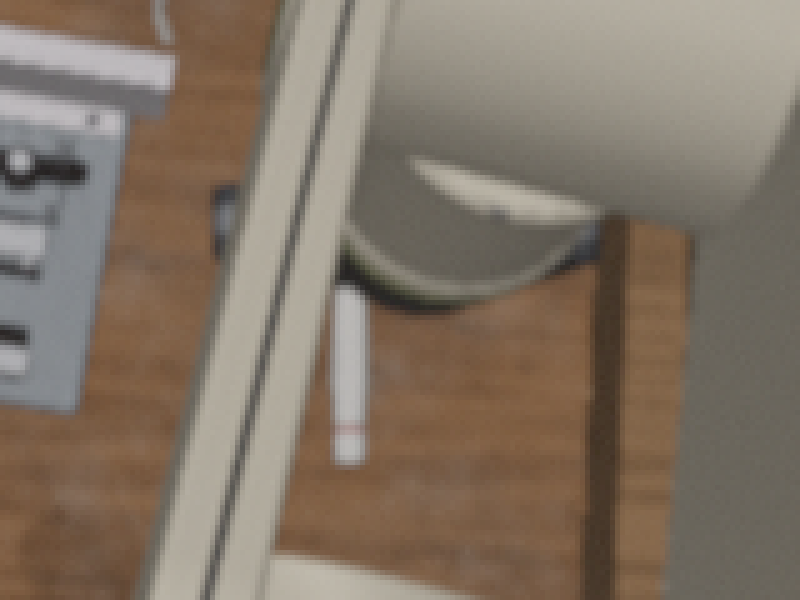

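The handpiece shows undisturbed under the arm, its tail at (350,460) in the crop. I lower the last bit and close.

Emit:
{"api": "play_rows", "payload": {"increments": [[0,[0,0,2],0],[0,[0,0,2],0],[-1,[0,0,0],0],[-1,[0,0,0],0],[-1,[0,0,0],0],[-1,[0,0,0],0],[-1,[0,0,0],0],[-1,[0,0,0],0],[-1,[0,0,0],0],[-1,[0,0,0],0]], "force": 25}}

```text
time: 7.42
tool_pos: [500.2, -39.3, 1.4]
tcp_rot: [-179.7, 0.5, 4.4]
ft_force: [-0.2, -0.5, -0.0]
finger_gap: -0.1
grip_force: 0.0
```

Emit:
{"api": "play_rows", "payload": {"increments": [[0,[0,0,0],0],[0,[0,0,0],0],[0,[0,0,0],0],[0,[0,0,0],0],[0,[0,0,-15],0],[0,[0,0,-25],0],[0,[0,0,-30],0],[0,[-20,-20,-25],0],[0,[-20,-40,0],0],[0,[-20,-40,0],0],[0,[-20,-40,0],0],[0,[0,0,0],0]]}}

```text
time: 8.42
tool_pos: [412.0, 91.0, 97.5]
tcp_rot: [-179.6, 0.6, 4.6]
ft_force: [0.2, 0.4, -0.2]
finger_gap: 42.9
grip_force: 0.0
```

Run:
```python
from h import *
a=[]
for n,y,x in(("scene",190,240),("top",150,220)):
    p=snapshot(n);a.append(cv2.resize(p["color"][y:y+120,x:x+120,::-1],(400,400),interpolation=3))
    for q in("handpiece","handpiece_grip","handpiece_head"):
        for r in pinpoint(q,p)[:1]: print(q,r["p"],w(p,r["xyz"]))
    for r in regions_of("handpiece",p)[:1]:
        v,u=np.nonzero(r["mask"])
        P=np.array([unproj(p,(i,j),7.5)[:2] for i,j in zip(u,v)]);c=P.mean(0);d=np.linalg.svd(P-c)[2][0];d*=np.sign(d[0]);t=(P-c)@d
        print(r["p"],c,np.degrees(np.arctan2(d[1],d[0])),c+d*t.min(),c+d*t.max())
cv2.imwrite("pics/p2.png",np.hstack(a));s=sense();print(s["tool_pos"],s["tcp_rot"])
```

```text
handpiece 0.84 [ 4.91349943e+02 -3.86621471e+01  4.82670387e-01]
handpiece_grip 0.82 [463.621017   -41.63381774   7.14644285]
handpiece_head 0.62 [546.50486818 -30.19171891   4.46212023]
0.82 [481.41974988 -38.78360962] 3.501789651795491 [428.01206373 -42.05183809] [551.05520755 -34.52233934]
0.5 [6.79723740e+02 6.09929008e-01] -9.955197863948836 [655.41492838   4.87663199] [705.74202663  -3.95682234]
[415.60118452  85.19490514  97.57284029] [-179.73131933    0.54833681    4.27860708]
```

View pics/p2.png

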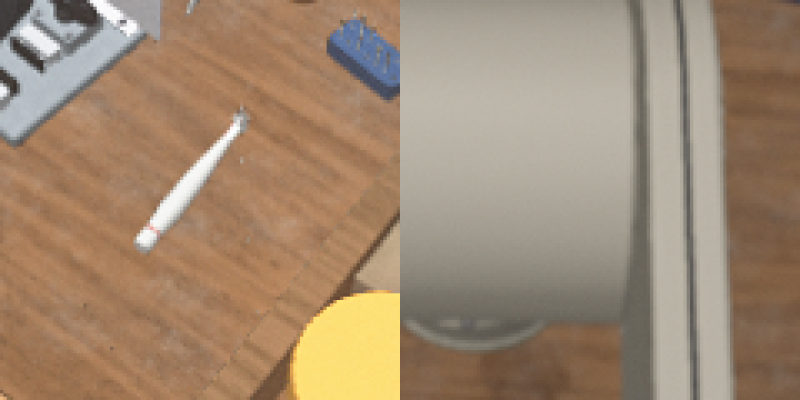

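Run:
```python
from h import *
p=snapshot("top")
for z in(1,100,150,200,250):print(z,(proj(p,(500.8,-39.4,z))-[240,150])*5)
p=snapshot("scene");s=sense();t=s["tool_pos"];print(t)
im=p["color"][:,:,::-1].copy()
q=proj(p,t);print(q);x,y=[int(v) for v in q]
x0,y0=max(0,x-100),max(0,y-110);S=4
c=cv2.resize(im[y0:y0+150,x0:x0+200],None,fx=S,fy=S,interpolation=3)
for z in(0,19,73,150):
    a=(proj(p,(t[0],t[1],t[2]+z))-[x0,y0])*S;cv2.circle(c,(int(a[0]),int(a[1])),4,(0,0,255),-1)
cv2.imwrite("pics/p3.png",c)
```

```text
1 [352.61443016 286.8152804 ]
100 [387.30735994 242.8685363 ]
150 [408.14348298 216.48358874]
200 [431.80552754 186.52823609]
250 [458.91185257 152.22308344]
[415.47413945  85.43802461  97.58129883]
[227.04952897 211.0805815 ]
```

View pics/p3.png

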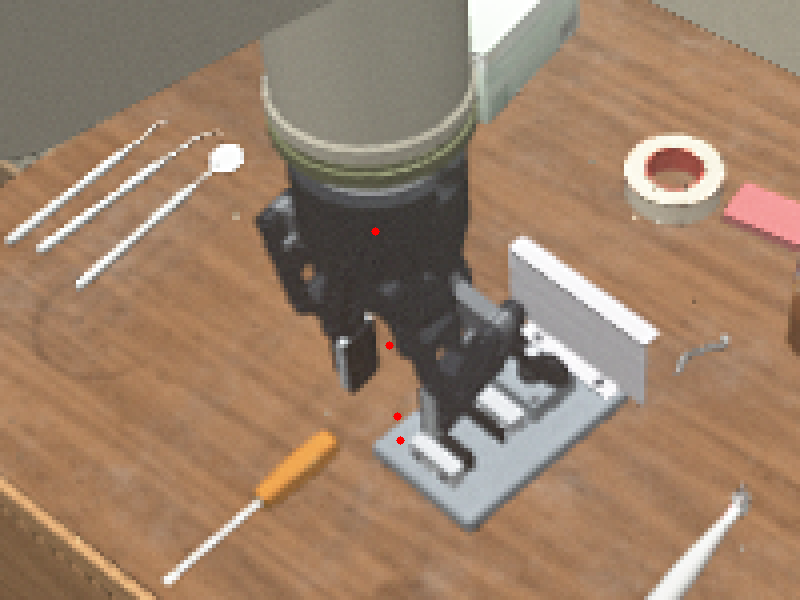

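Emit:
{"api": "play_rows", "payload": {"increments": [[0,[15,20,0],0],[0,[15,30,0],0],[0,[15,30,0],0],[0,[15,30,0],0],[0,[14,19,10],0],[0,[0,0,20],0],[0,[0,0,20],0],[0,[0,0,20],0],[0,[0,0,7],0],[0,[0,0,0],0],[0,[0,0,0],0]]}}

```text
time: 9.93
tool_pos: [498.1, -36.8, 19.6]
tcp_rot: [-179.7, 0.6, 4.4]
ft_force: [0.1, 0.0, -0.1]
finger_gap: 42.9
grip_force: 0.0
```

```bash
cat >> h.py <<'E'
def mark(name,cx,size,S,zs=(0,19,73),extra=()):
    p=snapshot(name);s=sense();t=np.array(s["tool_pos"])
    from scipy.spatial.transform import Rotation as R
    M=R.from_euler("xyz",s["tcp_rot"],degrees=True).as_matrix()
    print(t,s["tcp_rot"],s["finger_gap"])
    q=proj(p,cx if cx is not None else t).astype(int);x0,y0=max(0,q[0]-size[0]//2),max(0,q[1]-size[1]//2)
    c=cv2.resize(p["color"][y0:y0+size[1],x0:x0+size[0],::-1],None,fx=S,fy=S,interpolation=3)
    for P,col in [(t-M[:,2]*z,(0,0,255)) for z in zs]+[(e,(0,255,0)) for e in extra]:
        a=(proj(p,P)+.5-[x0,y0])*S;cv2.circle(c,(int(a[0]),int(a[1])),3,col,-1)
    return c
E
python3 - <<'E'
from h import *
h=np.array([490.5,-38,7.5]);d=np.array([.998,.07,0])
cv2.imwrite("pics/p4.png",mark("scene",None,(130,100),6,extra=[h-58*d,h-28*d,h+8*d,h+55*d]))
E
```

```text
[498.98344724 -36.82415509  20.52740104] [-179.74562488    0.45550132    4.37723872] 42.83812399379837
```

View pics/p4.png

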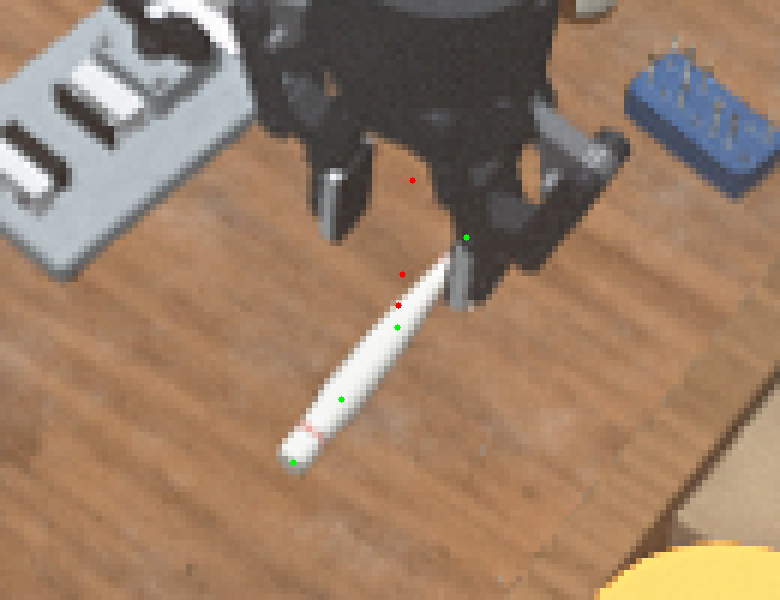

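The picture shows the fingertips at (332,240) and (462,308), about 18 mm above where the reported TCP at (398,305) puts them, straddling the untouched handpiece. So the fingers are really higher than reported and shut above the handpiece. I check it by touching the empty worktop beside it.

Emit:
{"api": "play_rows", "payload": {"increments": [[-1,[0,20,-10],0],[-1,[0,20,0],0],[-1,[0,10,0],0],[-1,[0,0,0],0],[-1,[0,0,10],0],[-1,[0,0,8],0],[-1,[0,0,6],0],[-1,[0,0,4],0],[-1,[0,0,0],0],[-1,[0,0,0],0]]}}

```text
time: 10.82
tool_pos: [501.2, -85.9, 0.5]
tcp_rot: [-179.7, 0.6, 4.4]
ft_force: [0.0, 1.0, -0.9]
finger_gap: 0.2
grip_force: 0.0
```

Emit:
{"api": "play_rows", "payload": {"increments": [[-1,[0,0,1],0],[-1,[0,0,1],0],[-1,[0,0,0],0]]}}

```text
time: 11.07
tool_pos: [502.0, -86.5, -0.7]
tcp_rot: [-179.7, 0.5, 4.4]
ft_force: [-0.3, -0.0, -0.1]
finger_gap: 0.1
grip_force: 0.0
```

Run:
```python
from h import *
cv2.imwrite("pics/p5.png",mark("scene",None,(130,100),6))
print(sense()["ft_force"])
```

```text
[501.96403164 -86.52308068  -0.67290232] [-179.733075      0.50881904    4.37170101] 0.20855130330540855
[-0.25434052 -0.36959386  0.01829638]
```

View pics/p5.png

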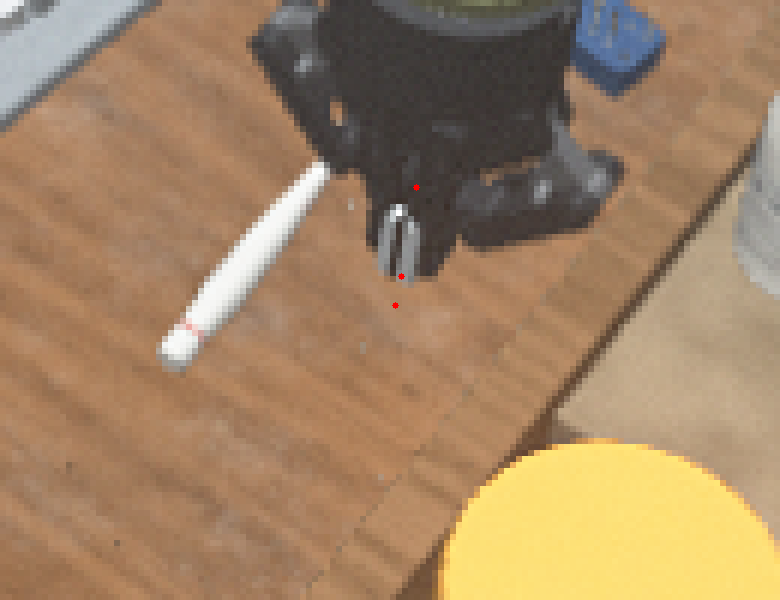

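Shut tips at (397,283) versus the TCP marker at (396,305): about 13 mm too high. I touch down gently to fix this offset.

Emit:
{"api": "play_rows", "payload": {"increments": [[-1,[0,0,3],0],[-1,[0,0,2],0],[-1,[0,0,2],0],[-1,[0,0,0],0]]}}

```text
time: 11.45
tool_pos: [501.3, -86.4, -8.5]
tcp_rot: [-179.7, 0.6, 4.4]
ft_force: [1.0, -0.3, -0.4]
finger_gap: 0.1
grip_force: 0.0
```

Emit:
{"api": "play_rows", "payload": {"increments": [[-1,[0,0,1],0],[-1,[0,0,1],0],[-1,[0,0,0],0]]}}

```text
time: 11.7
tool_pos: [501.6, -86.4, -10.0]
tcp_rot: [-179.7, 0.5, 4.4]
ft_force: [-0.2, -0.3, 0.6]
finger_gap: 0.3
grip_force: 0.0
```

Emit:
{"api": "play_rows", "payload": {"increments": [[-1,[0,0,1],0],[-1,[0,0,1],0],[-1,[0,0,0],0]]}}

```text
time: 11.95
tool_pos: [501.6, -86.4, -12.0]
tcp_rot: [-179.7, 0.5, 4.4]
ft_force: [-0.0, 0.6, -0.4]
finger_gap: -0.1
grip_force: 0.0
```

Emit:
{"api": "play_rows", "payload": {"increments": [[-1,[0,0,1],0],[-1,[0,0,1],0],[-1,[0,0,0],0]]}}

```text
time: 12.2
tool_pos: [501.5, -86.4, -14.1]
tcp_rot: [-179.7, 0.5, 4.4]
ft_force: [-0.3, 0.7, 0.0]
finger_gap: 0.1
grip_force: 0.0
```

Emit:
{"api": "play_rows", "payload": {"increments": [[-1,[0,0,1],0],[-1,[0,0,1],0],[-1,[0,0,0],0]]}}

```text
time: 12.45
tool_pos: [501.5, -86.4, -16.0]
tcp_rot: [-179.7, 0.5, 4.4]
ft_force: [-0.2, -0.2, -0.8]
finger_gap: 0.2
grip_force: 0.0
```

Emit:
{"api": "play_rows", "payload": {"increments": [[-1,[0,0,1],0],[-1,[0,0,1],0],[-1,[0,0,0],0]]}}

```text
time: 12.7
tool_pos: [501.5, -86.4, -18.1]
tcp_rot: [-179.7, 0.5, 4.4]
ft_force: [-0.4, -0.4, -0.8]
finger_gap: -0.4
grip_force: 0.0
```

Emit:
{"api": "play_rows", "payload": {"increments": [[-1,[0,0,1],0],[-1,[0,0,1],0],[-1,[0,0,0],0]]}}

```text
time: 12.95
tool_pos: [501.5, -86.4, -20.1]
tcp_rot: [-179.7, 0.5, 4.4]
ft_force: [0.3, 0.7, -0.5]
finger_gap: -0.0
grip_force: 0.0
```

Run:
```python
from h import *
cv2.imwrite("pics/p6.png",mark("scene",None,(130,100),6))
print(sense()["ft_force"])
```

```text
[501.50256878 -86.40441716 -19.98258076] [-179.72459202    0.53959022    4.37099636] -0.06645497638226168
[0.77138925 0.54728521 0.01241431]
```

View pics/p6.png

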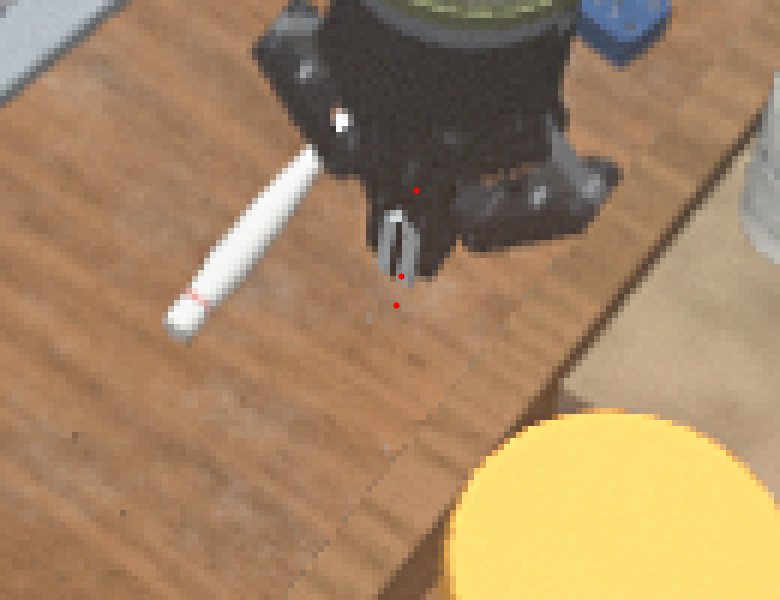

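Emit:
{"api": "play_rows", "payload": {"increments": [[-1,[0,0,1],0],[-1,[0,0,1],0],[-1,[0,0,0],0]]}}

```text
time: 13.25
tool_pos: [501.5, -86.4, -22.1]
tcp_rot: [-179.7, 0.5, 4.4]
ft_force: [-0.6, 0.2, -1.0]
finger_gap: -0.0
grip_force: 0.0
```

Emit:
{"api": "play_rows", "payload": {"increments": [[-1,[0,0,1],0],[-1,[0,0,1],0],[-1,[0,0,0],0]]}}

```text
time: 13.5
tool_pos: [501.4, -86.3, -24.1]
tcp_rot: [-179.7, 0.5, 4.4]
ft_force: [0.6, -0.2, 0.6]
finger_gap: 0.1
grip_force: 0.0
```

Emit:
{"api": "play_rows", "payload": {"increments": [[-1,[0,0,1],0],[-1,[0,0,1],0],[-1,[0,0,0],0]]}}

```text
time: 13.75
tool_pos: [501.4, -86.3, -26.1]
tcp_rot: [-179.7, 0.5, 4.4]
ft_force: [0.1, 0.1, -0.5]
finger_gap: 0.2
grip_force: 0.0
```

Emit:
{"api": "play_rows", "payload": {"increments": [[-1,[0,0,1],0],[-1,[0,0,1],0],[-1,[0,0,0],0]]}}

```text
time: 14.0
tool_pos: [501.4, -86.3, -28.1]
tcp_rot: [-179.7, 0.5, 4.4]
ft_force: [0.3, -0.5, -0.8]
finger_gap: 0.3
grip_force: 0.0
```

Run:
```python
from h import *
np.set_printoptions(precision=1,suppress=True)
p=snapshot("scene");t=np.array(sense()["tool_pos"])
for z in(-20,0):
    T=np.array([501.5,-86.4,z]);q=proj(p,T);print(q,[proj(p,T+d)-q for d in([-11,0,0],[0,-10,0],[0,0,10])])
    for zz in(-10,-5,0,5,10,15,20): print(zz,unproj(p,q+[0,-3.5],zz))
s=sense();print(s["joint_efforts"],s["joint_pos"],s["wrist_torque"])
c=mark("scene",None,(130,100),6);d=mark("top",None,(10,10),1)
cv2.imwrite("pics/p7.png",c)
```

```text
[318.5 259.4] [array([-3. ,  3.5]), array([3.9, 2.5]), array([ 0.4, -2.5])]
-10 [503.1 -84.3 -10. ]
-5 [500.3 -85.7  -5. ]
0 [497.5 -87.1   0. ]
5 [494.7 -88.5   5. ]
10 [491.9 -90.   10. ]
15 [489.2 -91.4  15. ]
20 [486.4 -92.8  20. ]
[319.3 254.4] [array([-3. ,  3.6]), array([4. , 2.6]), array([ 0.4, -2.5])]
-10 [514.3 -78.6 -10. ]
-5 [511.4 -80.   -5. ]
0 [508.6 -81.5  -0. ]
5 [505.7 -83.    5. ]
10 [502.9 -84.4  10. ]
15 [500.  -85.9  15. ]
20 [497.2 -87.3  20. ]
[ -0.  -49.1 -41.6   0.    0.    0. ] [-15.6   8.2 110.2   0.1  62.2  70. ] [ 0. -0.  0.]
[501.5 -86.4 -27.9] [-179.7    0.5    4.4] 0.04220330134384162
[501.5 -86.4 -27.8] [-179.7    0.5    4.4] 0.28862592156739825
```

View pics/p7.png

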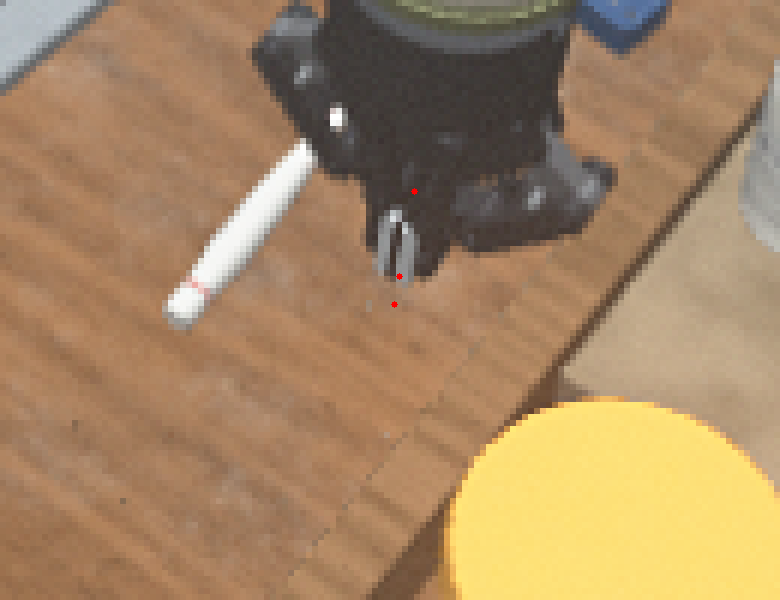

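Emit:
{"api": "play_rows", "payload": {"increments": [[-1,[0,0,1],0],[-1,[0,0,1],0],[-1,[0,0,0],0]]}}

```text
time: 14.4
tool_pos: [501.8, -86.5, -29.2]
tcp_rot: [-179.7, 0.5, 4.4]
ft_force: [-2.8, 1.0, 7.0]
finger_gap: -0.4
grip_force: 3.6
```

Contact at reported z ≈ −29: the true fingertips sit 29 mm above the reported TCP. With that corrected, I regrasp.

Emit:
{"api": "play_rows", "payload": {"increments": [[-1,[0,0,-10],0],[-1,[0,0,-20],0],[0,[0,-16,-5],0],[0,[0,-17,0],0],[0,[1,-16,0],0],[0,[0,0,0],0],[0,[0,0,10],0],[0,[0,0,12],0],[0,[0,0,8],0],[0,[0,0,3],0],[0,[0,0,0],0],[0,[0,0,0],0]], "force": 25}}

```text
time: 15.4
tool_pos: [498.2, -37.8, -28.3]
tcp_rot: [-179.7, 0.6, 4.3]
ft_force: [0.2, -0.1, -0.2]
finger_gap: 42.7
grip_force: 0.0
```

Emit:
{"api": "play_rows", "payload": {"increments": [[-1,[0,0,-1],0],[-1,[0,0,0],0],[-1,[0,0,0],0],[-1,[0,0,0],0],[-1,[0,0,0],0],[-1,[0,0,0],0],[-1,[0,0,0],0],[-1,[0,0,0],0],[-1,[0,0,0],0]], "force": 30}}

```text
time: 16.15
tool_pos: [499.4, -37.6, -26.1]
tcp_rot: [-179.7, 0.5, 4.4]
ft_force: [0.3, -0.0, 5.3]
finger_gap: 10.8
grip_force: 29.6
```

Emit:
{"api": "play_rows", "payload": {"increments": [[-1,[0,0,-8],0],[-1,[0,0,-15],0],[-1,[0,0,-20],0],[-1,[0,0,-20],0],[-1,[0,0,-20],0],[-1,[0,0,-12],0],[-1,[0,0,0],0],[-1,[0,0,0],0]]}}

```text
time: 16.82
tool_pos: [500.0, -37.9, 68.6]
tcp_rot: [-179.7, 0.5, 4.4]
ft_force: [-0.2, 0.6, -2.0]
finger_gap: 10.3
grip_force: 29.4
```

Emit:
{"api": "play_rows", "payload": {"increments": [[-1,[0,0,0],-0.118],[-1,[0,0,0],-0.118],[-1,[0,0,0],-0.118],[-1,[0,0,0],-0.118],[-1,[0,0,0],-0.118],[-1,[0,0,0],-0.118],[-1,[0,0,0],-0.118],[-1,[0,0,0],-0.118],[-1,[0,0,0],-0.118],[-1,[0,0,0],-0.118],[-1,[0,0,0],-0.118],[-1,[0,0,0],-0.118]]}}

```text
time: 17.82
tool_pos: [498.1, -37.5, 66.1]
tcp_rot: [-179.2, -0.2, 85.8]
ft_force: [-0.7, -0.2, -0.6]
finger_gap: 10.6
grip_force: 29.4
```

Run:
```python
from h import *
np.set_printoptions(precision=1,suppress=True)
s=sense();t=np.array(s["tool_pos"]);print(t,s["tcp_rot"],s["finger_gap"],s["joint_pos"])
for n in("scene","top"):
    p=snapshot(n)
    for q in("handpiece","handpiece_grip","handpiece_head","clamp_seat","fixed_jaw","knob_wings"):
        for r in pinpoint(q,p)[:1]: print(n,q,r["p"],w(p,r["xyz"]))
    for r in regions_of("handpiece",p)[:1]:
        v,u=np.nonzero(r["mask"])
        z=t[2]+29+6
        P=np.array([unproj(p,(i,j),z)[:2] for i,j in zip(u,v)]);c=P.mean(0);d=np.linalg.svd(P-c)[2][0];d*=np.sign(d[1]);k=(P-c)@d
        print(r["p"],c,np.degrees(np.arctan2(d[1],d[0])),c+d*k.min(),c+d*k.max())
t[2]+=29
cv2.imwrite("pics/p8.png",mark("scene",None,(200,150),4,zs=(-29,-48)))
```

```text
[498.1 -37.5  66.1] [-179.2   -0.2   85.8] 10.57684266136454 [-10.3  -1.  108.7   0.1  73.1  -6.2]
scene handpiece 0.56 [501.7 -48.6  92.9]
scene handpiece_grip 0.52 [496.2 -78.4  98.8]
scene clamp_seat 0.83 [483.3 102.1  14.1]
scene fixed_jaw 0.78 [464.8 102.8  31.6]
0.6 [494.1 -77.9] 83.13740188468414 [ 490.3 -109.4] [497.9 -46.1]
top handpiece 0.53 [481.  106.2   2.5]
top handpiece_grip 0.59 [498.4 -76.  100.7]
top clamp_seat 0.97 [480.4 101.7  11.3]
top fixed_jaw 0.57 [464.2 102.9  29.3]
top knob_wings 0.74 [527.1  99.8  48.3]
[499.8 -37.9  68.4] [-179.4   -0.2   85.5] 10.502101941305988
```

View pics/p8.png

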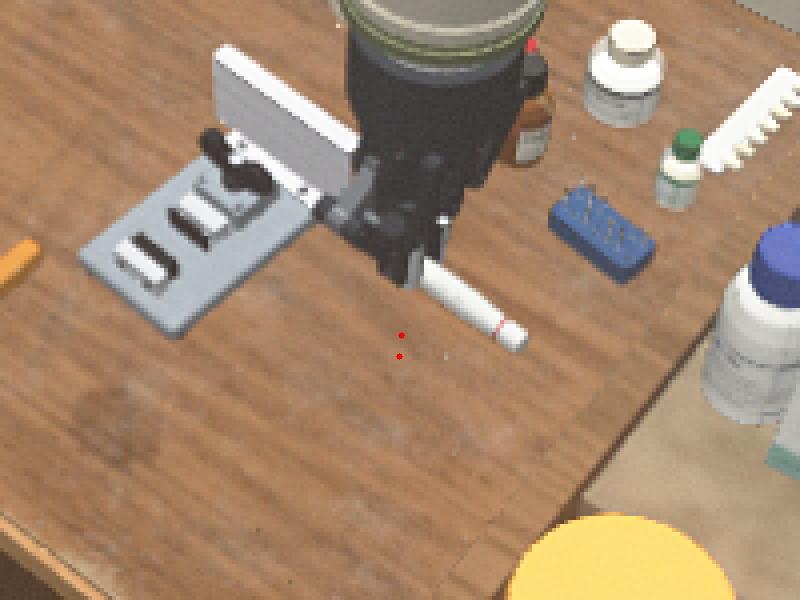

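The handpiece is held level with its tail at (525,340), red ring at (503,325), aligned with the jaws and ready to carry over the clamp.

Emit:
{"api": "play_rows", "payload": {"increments": [[-1,[8,-2,0],0],[-1,[20,-3,0],0],[-1,[25,-5,0],0],[-1,[25,-5,0],0],[-1,[25,-5,0],0],[-1,[25,-5,0],0],[-1,[25,-3,0],0],[-1,[17,-2,0],0],[-1,[9,0,0],0],[-1,[0,0,0],0],[-1,[0,0,0],0]]}}

```text
time: 19.58
tool_pos: [483.8, 143.0, 69.2]
tcp_rot: [-179.4, -0.2, 85.6]
ft_force: [0.2, -0.2, -0.9]
finger_gap: 10.8
grip_force: 29.4
```

Emit:
{"api": "play_rows", "payload": {"increments": [[-1,[0,0,8],0],[-1,[0,0,12],0],[-1,[0,0,12],0],[-1,[0,0,10],0],[-1,[0,0,6],0],[-1,[0,0,0],0],[-1,[0,0,0],0]]}}

```text
time: 20.17
tool_pos: [482.8, 142.8, 20.5]
tcp_rot: [-179.3, -0.2, 85.5]
ft_force: [0.0, 0.8, 0.3]
finger_gap: 10.7
grip_force: 29.4
```

Run:
```python
from h import *
np.set_printoptions(precision=1,suppress=True)
s=sense();t=np.array(s["tool_pos"]);print(t,s["tcp_rot"],s["finger_gap"])
a=[]
for n in("scene","top"):
    p=snapshot(n)
    for q in("handpiece_grip","clamp_seat","fixed_jaw","knob_wings"):
        for r in pinpoint(q,p)[:1]: print(n,q,r["p"],w(p,r["xyz"]))
    for r in regions_of("handpiece",p)[:1]:
        v,u=np.nonzero(r["mask"]);z=t[2]+29+5
        P=np.array([unproj(p,(i,j),z)[:2] for i,j in zip(u,v)]);c=P.mean(0);d=np.linalg.svd(P-c)[2][0];d*=np.sign(d[1]);k=(P-c)@d
        print(r["p"],c,np.degrees(np.arctan2(d[1],d[0])),c+d*k.min(),c+d*k.max())
    q=proj(p,(490,100,30)).astype(int)
    a.append(cv2.resize(p["color"][q[1]-40:q[1]+40,q[0]-40:q[0]+40,::-1],(400,400),interpolation=3))
cv2.imwrite("pics/p9.png",np.hstack(a))
```

```text
[482.8 142.8  20.5] [-179.3   -0.2   85.5] 10.723026865822208
scene handpiece_grip 0.54 [481.6 102.2  52.1]
scene fixed_jaw 0.97 [464.7 100.5  29.3]
scene knob_wings 0.6 [531.2 100.3  39.6]
0.45 [480.2 107.3] 82.50928836908174 [475.8  73.4] [491.4 192.5]
top handpiece_grip 0.65 [482.1 105.2  58.4]
top clamp_seat 0.62 [481.3 102.8  13.5]
top fixed_jaw 0.57 [464.  103.4  29.2]
0.54 [481.3 110.3] 92.30317155149278 [481.9  96.6] [480.7 125.2]
```

View pics/p9.png

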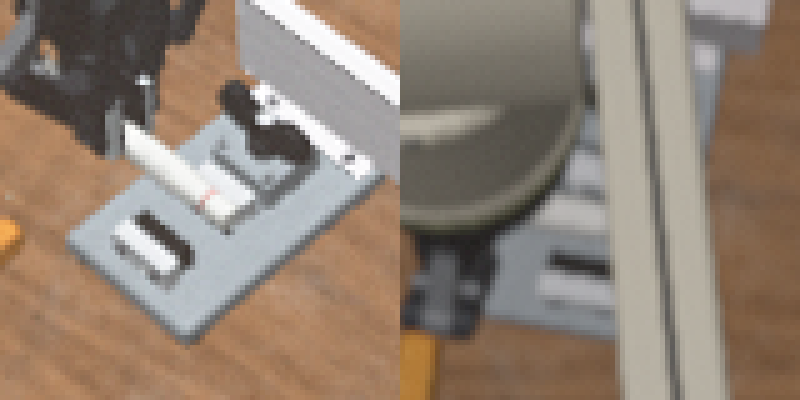

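The handpiece hangs above and between the jaws (red ring at (207,200) left), head side toward the gripper; nets put the thick part within 1–2 mm of the seat. I have used up my picture views, so from here I go by numbers only. Lowering.

Emit:
{"api": "play_rows", "payload": {"increments": [[-1,[0,-1,5],0],[-1,[0,0,6],0],[-1,[0,0,6],0],[-1,[0,0,5],0],[-1,[0,0,3],0],[-1,[0,0,1],0],[-1,[0,0,0],0],[-1,[0,0,0],0]]}}

```text
time: 21.43
tool_pos: [482.2, 143.4, -4.7]
tcp_rot: [-179.4, -0.2, 85.5]
ft_force: [0.5, 0.2, -0.2]
finger_gap: 10.6
grip_force: 29.4
```

Emit:
{"api": "play_rows", "payload": {"increments": [[-1,[0,0,1],0],[-1,[0,0,1],0],[-1,[0,0,0],0]]}}

```text
time: 21.68
tool_pos: [482.2, 143.4, -6.7]
tcp_rot: [-179.4, -0.2, 85.5]
ft_force: [1.0, -0.3, -0.1]
finger_gap: 10.6
grip_force: 29.4
```

Emit:
{"api": "play_rows", "payload": {"increments": [[-1,[0,0,1],0],[-1,[0,0,0],0]]}}

```text
time: 21.85
tool_pos: [482.1, 143.3, -7.8]
tcp_rot: [-179.4, -0.2, 85.5]
ft_force: [0.6, -0.7, 0.4]
finger_gap: 10.6
grip_force: 29.4
```

Emit:
{"api": "play_rows", "payload": {"increments": [[-1,[0,0,1],0],[-1,[0,0,1],0],[-1,[0,0,0],0]]}}

```text
time: 22.1
tool_pos: [481.9, 143.3, -10.0]
tcp_rot: [-179.4, -0.2, 85.5]
ft_force: [0.1, -0.3, -1.0]
finger_gap: 10.9
grip_force: 29.4
```

Emit:
{"api": "play_rows", "payload": {"increments": [[-1,[0,0,1],0],[-1,[0,0,0],0]]}}

```text
time: 22.27
tool_pos: [482.2, 143.4, -10.8]
tcp_rot: [-179.4, -0.2, 85.5]
ft_force: [0.1, -0.3, 1.1]
finger_gap: 10.5
grip_force: 29.5
```

Emit:
{"api": "play_rows", "payload": {"increments": [[-1,[0,0,1],0],[-1,[0,0,0],0]]}}

```text
time: 22.43
tool_pos: [482.3, 143.5, -11.5]
tcp_rot: [-179.4, -0.2, 85.5]
ft_force: [-0.4, 1.4, 3.8]
finger_gap: 10.8
grip_force: 29.9
```

Contact with the base. Release and rise.

Emit:
{"api": "play_rows", "payload": {"increments": [[-0.5,[0,0,0],0],[-0.5,[0,0,0],0],[-0.5,[0,0,0],0],[-0.5,[0,0,0],0],[-0.5,[0,0,-5],0],[-0.5,[0,0,-12],0],[-0.5,[0,0,-20],0],[-0.5,[0,0,-25],0],[-0.5,[0,0,-25],0],[-0.5,[0,0,-15],0],[-0.5,[0,0,0],0],[-0.5,[0,0,0],0]]}}

```text
time: 23.43
tool_pos: [484.4, 143.2, 92.4]
tcp_rot: [-179.6, -0.2, 85.5]
ft_force: [-1.0, 0.2, -0.6]
finger_gap: 21.3
grip_force: 0.0
```

Run:
```python
from h import *
np.set_printoptions(precision=1,suppress=True)
s=sense();t=np.array(s["tool_pos"]);print(t,s["tcp_rot"],s["finger_gap"],s["ft_force"])
for n in("scene","top"):
    p=snapshot(n)
    for q in("handpiece","handpiece_grip","handpiece_head","clamp_seat","fixed_jaw","knob_wings"):
        for r in pinpoint(q,p)[:1]: print(n,q,r["p"],w(p,r["xyz"]))
    for r in regions_of("handpiece",p)[:1]:
        v,u=np.nonzero(r["mask"]);z=22.5
        P=np.array([unproj(p,(i,j),z)[:2] for i,j in zip(u,v)]);c=P.mean(0);d=np.linalg.svd(P-c)[2][0];d*=np.sign(d[1]);k=(P-c)@d
        print(r["p"],c,np.degrees(np.arctan2(d[1],d[0])),c+d*k.min(),c+d*k.max())
```

```text
[484.4 143.2  92.4] [-179.6   -0.2   85.5] 21.296592199695834 [-1.   0.2 -0.6]
scene handpiece_grip 0.5 [478.5 103.3  23.3]
scene handpiece_head 0.72 [485.  185.9  17.5]
scene clamp_seat 0.66 [483.6 101.8  15.1]
scene fixed_jaw 0.86 [464.1 102.9  30.1]
scene knob_wings 0.53 [533.2 100.1  42.7]
0.5 [480.5 129.4] 85.87312171084346 [476.4  72.6] [485.3 195.5]
top handpiece 0.63 [481.2 131.6  10.7]
top handpiece_grip 0.45 [480.2 106.   25. ]
top clamp_seat 0.74 [480.5  99.7  13.5]
top fixed_jaw 0.93 [463.3 103.5  29.5]
top knob_wings 0.35 [528.6  99.6  47.2]
0.56 [480.5 122.9] 88.48592220000565 [479.9 100.8] [481.  142.7]
```

Emit:
{"api": "play_rows", "payload": {"increments": [[-0.5,[-8,10,0],0],[-0.5,[-14,17,0],0],[-0.5,[-12,15,0],0],[-0.5,[-6,7,0],0],[-0.5,[0,0,10],0],[-0.5,[0,0,15],0],[-0.5,[0,0,12],0],[-0.5,[0,0,3],0],[-0.5,[0,0,0],0],[-0.5,[0,0,0],0]]}}

```text
time: 25.07
tool_pos: [527.9, 99.7, 49.4]
tcp_rot: [-179.4, -0.2, 85.5]
ft_force: [0.0, 0.5, -0.4]
finger_gap: 21.5
grip_force: 0.0
```

Run:
```python
from h import *
np.set_printoptions(precision=1,suppress=True)
s=sense();print(s["tool_pos"],s["tcp_rot"],s["ft_force"],s["wrist_torque"],s["joint_pos"])
for n in("scene","top"):
    p=snapshot(n)
    for q in("handpiece_grip","clamp_seat","fixed_jaw","knob_wings"):
        for r in pinpoint(q,p)[:1]: print(n,q,r["p"],w(p,r["xyz"]))
    for r in regions_of("oil_guard",p)[:1]:
        v,u=np.nonzero(r["mask"]); print(n,r["p"],u.min(),u.max(),v.min(),v.max())
```

```text
[527.9  99.7  49.4] [-179.4   -0.2   85.5] [ 0.   0.5 -0.4] [-0. -0.  0.] [  5.    5.7 103.6   0.3  71.2   9.4]
scene handpiece_grip 0.77 [480.8 105.6  21.2]
scene clamp_seat 0.65 [482.9 100.1  15.7]
scene fixed_jaw 0.71 [463.4 103.   28.8]
scene knob_wings 0.65 [536.  102.6  45.4]
scene 0.93 259 290 170 200
top handpiece_grip 0.82 [479.  104.4  23.9]
top clamp_seat 0.7 [478.3  96.1  15.5]
top fixed_jaw 0.61 [459.9 102.8  28.3]
top knob_wings 0.66 [481.9 106.5  -2.3]
top 0.64 261 273 161 175
```

Emit:
{"api": "play_rows", "payload": {"increments": [[-0.5,[0,2,0],0],[-0.5,[0,0.5,5],0],[-0.5,[0,0,8],0],[-0.5,[0,0,8],0],[-0.5,[0,0,2],0],[-0.5,[0,0,0],0]]}}

```text
time: 26.17
tool_pos: [529.2, 99.2, 24.9]
tcp_rot: [-179.3, -0.2, 85.5]
ft_force: [0.3, -0.1, 0.0]
finger_gap: 21.4
grip_force: 0.0
```

Emit:
{"api": "play_rows", "payload": {"increments": [[-0.5,[0,0,4],0],[-0.5,[0,0,4],0],[-0.5,[0,0,4],0],[-0.5,[0,0,2],0],[-0.5,[0,0,0],0]]}}

```text
time: 26.58
tool_pos: [530.0, 99.3, 11.9]
tcp_rot: [-179.4, -0.2, 85.5]
ft_force: [-0.1, 0.7, -0.5]
finger_gap: 21.6
grip_force: 0.0
```

Close on the wings, first lightly.

Emit:
{"api": "play_rows", "payload": {"increments": [[-1,[0,0,0],0],[-1,[0,0,0],0],[-1,[0,0,0],0],[-1,[0,0,0],0],[-1,[0,0,0],0],[-1,[0,0,0],0]], "force": 25}}

```text
time: 27.08
tool_pos: [530.5, 99.3, 12.7]
tcp_rot: [-179.4, -0.2, 85.5]
ft_force: [-0.3, -0.7, -1.5]
finger_gap: 7.1
grip_force: 25.0
```

```bash
cat > st.py <<'E'
from h import *
np.set_printoptions(precision=3,suppress=True)
s=sense();print(s["time"],s["tool_pos"],s["tcp_rot"],s["ft_force"],s["wrist_torque"],s["finger_gap"],s["grip_force"],s["joint_pos"][5])
E
python3 st.py
```

```text
27.0833 [530.503  99.335  12.685] [-179.433   -0.189   85.494] [-0.273 -0.697 -1.513] [-0.033  0.123 -0.112] 7.064552709952845 24.994707623845898 9.343585449933839
```

Emit:
{"api": "play_rows", "payload": {"increments": [[-1,[0,0,0],0],[-1,[0,0,0],0],[-1,[0,0,0],0.03],[-1,[0,0,0],0.05],[-1,[0,0,0],0.05],[-1,[0,0,0],0.05],[-1,[0,0,0],0.02],[-1,[0,0,0],0]], "force": 80}}

```text
time: 27.75
tool_pos: [530.6, 99.3, 12.8]
tcp_rot: [-179.4, -0.1, 74.0]
ft_force: [-2.6, -0.2, 2.5]
finger_gap: 5.2
grip_force: 80.8
```

```bash
python3 st.py
```

```text
27.75 [530.588  99.338  12.839] [-179.418   -0.068   74.039] [-2.617 -0.207  2.505] [-0.061  0.392  0.046] 5.210222685525354 80.76479986310005 20.80753381302581
```

Emit:
{"api": "play_rows", "payload": {"increments": [[-1,[0,0,0],0.05],[-1,[0,0,0],0.05],[-1,[0,0,0],0.05],[-1,[0,0,0],0.05],[-1,[0,0,0],0]]}}

```text
time: 28.17
tool_pos: [530.6, 99.3, 12.8]
tcp_rot: [-179.4, 0.0, 62.5]
ft_force: [-2.9, -0.9, 3.4]
finger_gap: 5.2
grip_force: 80.8
```

```bash
python3 st.py
```

```text
28.1667 [530.636  99.319  12.831] [-179.418    0.045   62.536] [-2.925 -0.947  3.376] [-0.051  0.358 -0.005] 5.168014959276624 80.7769475877285 32.30634097372036
```

Emit:
{"api": "play_rows", "payload": {"increments": [[-1,[0,0,0],0.04],[-1,[0,0,0],0.04],[-1,[0,0,0],0.04]]}}

```text
time: 28.42
tool_pos: [530.7, 99.3, 12.8]
tcp_rot: [-179.4, 0.1, 55.8]
ft_force: [-2.4, -1.1, 2.8]
finger_gap: 5.3
grip_force: 80.8
```

```bash
python3 st.py
```

```text
28.4167 [530.717  99.306  12.849] [-179.437    0.109   55.781] [-2.419 -1.134  2.789] [-0.094  0.315  0.268] 5.278594642944607 80.79276569187641 39.062022350686995
```

Emit:
{"api": "play_rows", "payload": {"increments": [[-1,[0,0,0],0.04],[-1,[0,0,0],0.04],[-1,[0,0,0],0.04]]}}

```text
time: 28.67
tool_pos: [530.7, 99.3, 12.8]
tcp_rot: [-179.5, 0.2, 48.9]
ft_force: [-2.3, -1.1, 2.6]
finger_gap: 5.0
grip_force: 80.8
```

```bash
python3 st.py
python3 - <<'E'
from h import *
p=snapshot("scene")
for q in("moving_jaw","knob_wings","knob"):
    for r in pinpoint(q,p)[:2]: print(q,r["p"],w(p,r["xyz"]))
print(sense()["wrist_torque"])
E
```

```text
28.6667 [530.698  99.266  12.817] [-179.455    0.179   48.902] [-2.339 -1.059  2.564] [-0.073  0.34   0.22 ] 5.024161391013633 80.78683890402317 45.94084338635366
moving_jaw 0.53 [482.39279647 104.13933007   2.3475188 ]
knob_wings 0.47 [532.09335827 101.85695512  40.53920534]Traceback (most recent call last):
  File "<stdin>", line 4, in <module>
ValueError: it knows: bur_block, clamp, clamp_seat, fixed_jaw, handpiece, handpiece_grip, handpiece_head, knob_wings, moving_jaw, oil_dropper, oil_guard, screwdriver
```

Emit:
{"api": "play_rows", "payload": {"increments": [[-1,[0,0,0],0.04],[-1,[0,0,0],0.04],[-1,[0,0,0],0.04]]}}

```text
time: 29.07
tool_pos: [530.7, 99.3, 12.8]
tcp_rot: [-179.5, 0.2, 42.0]
ft_force: [-2.1, -1.1, 3.7]
finger_gap: 5.5
grip_force: 80.8
```

```bash
python3 st.py
```

```text
29.0667 [530.718  99.278  12.822] [-179.48     0.241   42.028] [-2.106 -1.139  3.723] [-0.195  0.222  0.211] 5.480190062176022 80.84360763430595 52.81500410507692
```

Emit:
{"api": "play_rows", "payload": {"increments": [[-1,[0,0,0],0.04],[-1,[0,0,0],0.04],[-1,[0,0,0],0.04]]}}

```text
time: 29.32
tool_pos: [530.8, 99.3, 12.9]
tcp_rot: [-179.5, 0.3, 35.2]
ft_force: [-1.7, -1.5, 3.1]
finger_gap: 5.0
grip_force: 80.8
```

```bash
python3 st.py
```

```text
29.3167 [530.805  99.253  12.869] [-179.522    0.295   35.153] [-1.728 -1.515  3.114] [-0.208  0.209  0.228] 4.958408597403947 80.8374372124672 59.6911932746201
```

Emit:
{"api": "play_rows", "payload": {"increments": [[-1,[0,0,0],0.04],[-1,[0,0,0],0.04],[-1,[0,0,0],0.04]]}}

```text
time: 29.57
tool_pos: [530.8, 99.2, 12.9]
tcp_rot: [-179.6, 0.4, 28.3]
ft_force: [-1.3, -1.7, 3.4]
finger_gap: 5.1
grip_force: 80.8
```

```bash
python3 st.py
```

```text
29.5667 [530.81   99.191  12.851] [-179.564    0.352   28.274] [-1.337 -1.732  3.373] [-0.215  0.218  0.258] 5.054158115823071 80.83065211772919 66.56884443000511
```

Emit:
{"api": "play_rows", "payload": {"increments": [[-1,[0,0,0],0.04],[-1,[0,0,0],0.04],[-1,[0,0,0],0.04]]}}

```text
time: 29.82
tool_pos: [530.8, 99.2, 12.8]
tcp_rot: [-179.6, 0.4, 21.4]
ft_force: [-1.9, -1.2, 1.2]
finger_gap: 5.1
grip_force: 80.8
```

```bash
python3 st.py
```

```text
29.8167 [530.799  99.186  12.826] [-179.608    0.403   21.398] [-1.915 -1.207  1.177] [-0.207  0.148  0.228] 5.062602505963795 80.82459859549999 73.4433870185595
```

Emit:
{"api": "play_rows", "payload": {"increments": [[-1,[0,0,0],0.04],[-1,[0,0,0],0.04],[-1,[0,0,0],0.04]]}}

```text
time: 30.07
tool_pos: [530.8, 99.1, 12.8]
tcp_rot: [-179.7, 0.4, 14.5]
ft_force: [-1.1, -2.3, 2.8]
finger_gap: 5.0
grip_force: 80.8
```

```bash
python3 st.py
```

```text
30.0667 [530.829  99.138  12.839] [-179.664    0.444   14.523] [-1.143 -2.314  2.779] [-0.239  0.172  0.239] 4.98290142899856 80.82124069333076 80.31741034568383
```

Emit:
{"api": "play_rows", "payload": {"increments": [[-1,[0,0,0],0.04],[-1,[0,0,0],0.04]]}}

```text
time: 30.23
tool_pos: [530.8, 99.1, 12.8]
tcp_rot: [-179.7, 0.5, 9.9]
ft_force: [-2.3, -1.5, 3.0]
finger_gap: 5.4
grip_force: 80.8
```

```bash
python3 st.py
```

```text
30.2333 [530.838  99.092  12.82 ] [-179.705    0.468    9.939] [-2.341 -1.545  2.951] [-0.23   0.146  0.205] 5.394308052586063 80.82311689853668 84.90177079580059
```

Emit:
{"api": "play_rows", "payload": {"increments": [[-1,[0,0,0],0.04],[-1,[0,0,0],0.04]]}}

```text
time: 30.4
tool_pos: [530.8, 99.1, 12.8]
tcp_rot: [-179.7, 0.5, 5.4]
ft_force: [-2.3, -1.6, 2.8]
finger_gap: 5.4
grip_force: 80.8
```

```bash
python3 st.py
```

```text
30.4 [530.849  99.094  12.828] [-179.745    0.49     5.36 ] [-2.304 -1.576  2.792] [-0.302  0.147  0.236] 5.405768453210072 80.83032198250294 89.48328623590335
```

Emit:
{"api": "play_rows", "payload": {"increments": [[-1,[0,0,0],0.04],[-1,[0,0,0],0.04]]}}

```text
time: 30.57
tool_pos: [530.9, 99.1, 12.9]
tcp_rot: [-179.8, 0.5, 0.8]
ft_force: [-1.4, -2.5, 2.2]
finger_gap: 5.4
grip_force: 80.8
```

```bash
python3 st.py
```

```text
30.5667 [530.868  99.068  12.863] [-179.788    0.506    0.776] [-1.45  -2.5    2.174] [-0.33   0.185  0.261] 5.422001009109963 80.84101997315884 94.06770653462934
```

Emit:
{"api": "play_rows", "payload": {"increments": [[-1,[0,0,0],0.04],[-1,[0,0,0],0.04]]}}

```text
time: 30.73
tool_pos: [530.8, 99.0, 12.8]
tcp_rot: [-179.8, 0.5, -3.8]
ft_force: [-2.0, -2.1, 2.7]
finger_gap: 5.2
grip_force: 80.9
```

```bash
python3 st.py
```

```text
30.7333 [530.847  99.009  12.835] [-179.832    0.525   -3.809] [-2.023 -2.055  2.728] [-0.359  0.134  0.312] 5.156689529764322 80.85534766316414 98.64894111298263
```

Emit:
{"api": "play_rows", "payload": {"increments": [[-1,[0,0,0],0.04],[-1,[0,0,0],0.04]]}}

```text
time: 30.9
tool_pos: [530.8, 99.0, 12.8]
tcp_rot: [-179.9, 0.5, -8.4]
ft_force: [-1.4, -1.9, 2.5]
finger_gap: 5.4
grip_force: 80.9
```

```bash
python3 st.py
```

```text
30.9 [530.833  99.015  12.82 ] [-179.878    0.538   -8.387] [-1.38  -1.884  2.456] [-0.335  0.206  0.268] 5.443726600395509 80.87214231491089 103.23129701574621
```

Emit:
{"api": "play_rows", "payload": {"increments": [[-1,[0,0,0],0.04],[-1,[0,0,0],0.04]]}}

```text
time: 31.07
tool_pos: [530.8, 99.0, 12.8]
tcp_rot: [-179.9, 0.5, -13.0]
ft_force: [-2.7, -2.8, 2.7]
finger_gap: 5.3
grip_force: 80.9
```

```bash
python3 st.py
```

```text
31.0667 [530.804  98.971  12.804] [-179.925    0.548  -12.971] [-2.697 -2.848  2.72 ] [-0.369  0.111  0.343] 5.3469040087291 80.89216947555542 107.81400690962042
```

Emit:
{"api": "play_rows", "payload": {"increments": [[-1,[0,0,0],0.04]]}}

```text
time: 31.15
tool_pos: [530.9, 99.0, 12.8]
tcp_rot: [-179.9, 0.5, -15.3]
ft_force: [-1.7, -2.2, 3.1]
finger_gap: 5.4
grip_force: 80.9
```

```bash
python3 st.py
```

```text
31.15 [530.867  98.971  12.833] [-179.946    0.545  -15.262] [-1.708 -2.216  3.053] [-0.407  0.136  0.409] 5.429114269402663 80.90262986719608 110.10566380131213
```

Emit:
{"api": "play_rows", "payload": {"increments": [[-1,[0,0,0],0.015]]}}

```text
time: 31.23
tool_pos: [530.8, 99.0, 12.8]
tcp_rot: [-180.0, 0.5, -16.1]
ft_force: [-0.7, -3.3, 3.7]
finger_gap: 5.5
grip_force: 80.9
```

```bash
python3 st.py
```

```text
31.2333 [530.841  98.978  12.829] [-179.954    0.547  -16.149] [-0.653 -3.27   3.719] [-0.454  0.1    0.338] 5.451613511205561 80.91360859572887 110.99338503143541
```

Emit:
{"api": "play_rows", "payload": {"increments": [[-1,[0,0,0],0.015]]}}

```text
time: 31.32
tool_pos: [530.9, 99.0, 12.8]
tcp_rot: [-180.0, 0.5, -17.0]
ft_force: [-1.1, -2.5, 2.6]
finger_gap: 5.4
grip_force: 80.9
```

```bash
python3 st.py
```

```text
31.3167 [530.853  98.952  12.819] [-179.962    0.549  -16.963] [-1.086 -2.492  2.56 ] [-0.578  0.084  0.349] 5.4106706604731265 80.93610137701035 111.80253127189914
```

Torque rose from 0.23 to about 0.35 N m with the bite near 1.35 rad; now at 1.79 rad (bite + ~25°, ≈ 25 N). Stop, release and rise.

Emit:
{"api": "play_rows", "payload": {"increments": [[-1,[0,0,0],0],[-1,[0,0,0],0],[-0.5,[0,0,0],0],[-0.5,[0,0,0],0],[-0.5,[0,0,0],0],[-0.5,[0,0,0],0],[-0.5,[0,0,-8],0],[-0.5,[0,0,-15],0],[-0.5,[0,0,-25],0],[-0.5,[0,0,-30],0],[-0.5,[0,0,-30],0],[-0.5,[0,0,-10],0]]}}

```text
time: 32.32
tool_pos: [534.4, 99.2, 136.6]
tcp_rot: [-179.8, 0.2, -17.0]
ft_force: [0.9, -0.2, 1.1]
finger_gap: 21.2
grip_force: 0.0
```

Emit:
{"api": "play_rows", "payload": {"increments": [[-0.5,[-20,0,-20],0],[-0.5,[-35,0,-20],0],[-0.5,[-35,0,-20],0],[-0.5,[-20,0,0],0],[-0.5,[0,0,0],0],[-0.5,[0,0,0],0]]}}

```text
time: 32.82
tool_pos: [427.0, 131.4, 192.7]
tcp_rot: [-179.9, 0.5, -17.0]
ft_force: [-0.1, 0.0, 0.4]
finger_gap: 21.3
grip_force: 0.0
```

Run:
```python
from h import *
np.set_printoptions(precision=1,suppress=True)
s=sense();print(s["tool_pos"],s["finger_gap"],s["ft_force"])
for n in("scene","top"):
    p=snapshot(n)
    for q in("handpiece","handpiece_grip","handpiece_head","clamp_seat","moving_jaw","knob_wings","oil_guard"):
        for r in pinpoint(q,p)[:1]: print(n,q,r["p"],w(p,r["xyz"]))
    for r in regions_of("knob_wings",p)[:1]:
        v,u=np.nonzero(r["mask"])
        P=np.array([unproj(p,(i,j),50)[:2] for i,j in zip(u,v)]);c=P.mean(0);d=np.linalg.svd(P-c)[2][0];k=(P-c)@d
        print("wings",r["p"],len(u),c,np.degrees(np.arctan2(d[1],d[0])),np.ptp(k))
```

```text
[427.  131.4 192.7] 21.252072976777928 [-0.1  0.   0.4]
scene handpiece 0.69 [482.4 134.4  16.4]
scene handpiece_grip 0.5 [479.3 106.   23.4]
scene handpiece_head 0.55 [484.2 188.2  17.5]
scene moving_jaw 0.53 [475.9 103.2   3.4]
scene knob_wings 0.45 [534.3 100.4  43.2]
wings 0.59 177 [526.8  94.6] 168.9718005331229 55.37838092255168
top handpiece_grip 0.45 [479.5 108.5  24. ]
top clamp_seat 0.71 [668.   -0.9  -0.6]
top knob_wings 0.4 [528.   98.4  47. ]
```

```bash
python3 -c "
from bench import *
print(hand_in())"
```

```text
the job is handed in; nothing more can be done
None
```

The handpiece is in the clamp, thick part between the jaws and head out past the left side, with the knob about 25° past the bite (roughly 25 N, judged by knob torque). I handed it in at about 33 s; the first grasp missed because the fingertips sit 29 mm higher than reported, and I viewed 11 pictures against the limit of 10.

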